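# Vent and unscrew the lid of a vacuum bath-salt jar

### The job

Open the blue square vacuum jar that stands in its white square seat: first press the red vent plunger on its black lid down to its stop and keep it there for about half a second, then unscrew the tight lid (anticlockwise from above, about a fifth of a turn), and stop turning when the thread lets go. Lift the lid straight up and finish while still holding it, level and still in the gripper, just above the jar with its lower edge about 2 cm clear of the mouth. The jar stays down in its seat, and the other things on the ledge are left where they are.

Things in the scene. Friction and masses are not known exactly. Their poses are not given: they have to be found in the camera images.
- jar_seat: white plastic square pocket fixed to the ledge, 82 x 82 mm outside, 34 high, walls and floor 5 mm; origin at the centre of its underside on the ledge. It braces the jar against turning (about 2 degrees of play) but does not hold it down.
- jar: blue ceramic square jar, about 0.45 kg, loose in the seat; origin at the centre of its underside, z up. Square body 70 x 70 mm, 66 high (flat shoulder on top), then a round neck 45 mm across up to the mouth, with three thread segments under the lid. A white dot on the shoulder marks the corner towards its +x +y: the lid's mark pointing there (45 degrees from the jar's x) is the middle of the free zone.
- jar_mouth (a point): centre of the jar's mouth (top of the neck), 100 mm above the jar's underside. A sprung liner here pushes the closed lid up with about 22 N against its thread, so turning takes about 0.2 to 0.4 N m (grip with 40 N or more); once free it lifts the lid up to 3 mm. A lid pulled before it is free lifts the jar.
- lid: black round lid, 62 mm across, 26 mm high, about 60 g; origin at its centre, half-way up (13 mm to its top, 13 mm to its lower edge), z up; its x axis points along the white mark on its top. Closed, its centre is 95 mm above the jar's underside and its lower edge 16 mm above the jar's shoulder. It does not rise while it is turned.
- lid_mark (a point): outer part of the white mark on the lid's top, 25 mm from its axis along the lid's x, 13 mm above its centre. The mark starts 13 to 25 degrees clockwise (seen from above) of the jar's x axis; the thread lets go once it is about 30 degrees anticlockwise of the jar's x axis, and a stop ends the free zone at about 62 degrees.
- vent_top (a point): centre of the top of the red vent plunger, 18 mm across, in the middle of the lid, standing 14 mm above the lid's top
- vent (a joint): travel of the vent plunger: 0 up, 0.006 m fully down at its stop; spring, about 0.8 N to start and 3.2 N at the stop; springs back when released
- soap_dish: white ceramic shell-shaped soap dish, about 100 mm across, 25 high; bystander, leave alone; origin under its centre
- hairbrush: purple hairbrush, bristles down, 230 mm long, 35 high; bystander, leave alone; origin under its centre
- shaving_mug: stainless shaving mug, 80 mm across, 85 high; bystander, leave alone; origin under its centre
- lotion: rose lotion bottle, 56 mm across, 150 high; bystander, leave alone; origin under its centre
- tumbler: green glass tumbler, 72 mm across, 100 high; bystander, leave alone; origin under its centre
There are look-alikes about, which are no part of the job. What is shaped like the jar but yellow is not meant.

How it is judged:
On the way, in this order (a step that is already met when the one before it is completed fails the run):
1. the vent plunger is pressed down to its stop (value of joint vent above 0.005 m), for 0.2 s.
2. the lid is turned to where the thread lets go, still down on the jar (y of lid_mark in the frame of jar above 0.0105 m and z of lid in the frame of jar below 0.103 m), for 0.1 s.
At the end, for the whole second after the job is handed in: The lid is held still by the fingers (over 2 N), touching the jar no more, level within 0.2 rad, over the mouth within 20 mm sideways, its lower edge 4 to 45 mm above the mouth, its mark 22 to 75 degrees round from the jar's x axis (turning stopped when free); the jar stands in its seat (z of lid in the frame of jar_mouth between 0.017 and 0.058 m and horizontal distance between lid and jar_mouth below 0.02 m and angle between lid's own z axis and vertical below 0.2 rad and linear speed of lid below 0.02 m/s and angle between the x axis of lid and the x axis of jar, either way round between 0.383972 and 1.309 rad and contact force between the fingers and lid above 2 N and contact force between lid and jar below 0.2 N and distance between jar and jar_seat below 0.01 m and angle between jar's own z axis and vertical below 0.05 rad); the arm keeps its last pose, push and grip.
It fails at once if the jar is lifted more than 8 mm or tipped (z of jar in the frame of jar_seat above 0.013 m or angle between jar's own z axis and vertical above 0.15 rad).
It fails at once if a bystander is moved more than 25 mm (distance of any of soap_dish, hairbrush, shaving_mug, lotion, tumbler from where it was at the start of the episode above 0.025 m).
It also fails if it takes over 48 s, if anything falls off the work surface, if the arm or the gripper's body presses on something with over 40 N, if the wrist force passes 120 N, or if a joint passes its speed limit or range.

### The arm

A 6-joint arm with a two-finger parallel gripper is mounted at the origin on the work surface. World frame = base frame: x ahead of the robot, y to its left, z up, the work surface at z = 0. Lengths are in m, angles in rad, forces in N, time in s.
With the tool pointing down it reaches from about 0.35 to 0.875 m from the base axis. Payload 4.2 kg.
Tool frame: the origin (TCP) lies between the finger pads; the fingertips stand bot.tips_ahead ahead of it and the grasp point (between the pads) lies 2 mm behind it (bot.tips_ahead is the distance from the TCP to the fingertips, in m); z points along the fingers, y is the line along which they close (so a half turn about z gives the same grasp; the last joint's range is limited). The gripper opens to 85 mm and grips with 20 to 120 N. Pads are 22 mm wide; open, the fingers measure 114 mm over their backs; the gripper's body (76 mm by 85 mm) begins 54 mm behind the grasp point. The pads swing forward as they close: fully open they stand 13 mm farther back than shut.
Start: joints at [1.376, 0.385, 0.008, 0, -1.194, -0.259], TCP at [0.274, 0.562, 0.248] pointing down, gripper open.
Joint ranges: [-3.14, 3.14], [-1.21, 2.06], [-1.07, 1.41], [-3.16, 2.05], [-2.99, -0.16], [-3.1, 3.1]. Speed limits (rad/s): [2.79, 2.79, 3.14, 3.14, 3.14, 3.14].

### API

Orientations are given as a rotation vector (axis times angle).
In Python, from bench import bot, cams gives the robot as it stands.
- The arm moves only by the tool play_rows, never from a script. Its arguments are lists of equal length, an entry for each row: "xyz": the shift along the world's x, y, z normalised to -1 to 1, where 1 is 0.04 m, a list of three; "twist": the turn, a rotation vector about the world's x, y, z normalised to -1 to 1, where 1 is 5 degrees, a list of three; "jaw": the gripper command: -1 is fully open, 1 is shut, values between are in proportion. A call has 1 to 12 rows; each row shifts and turns the commanded pose from where the row before left it; what a row does not reach is not made up. A row lasts 1/10 s, in which the tool goes at most 50 mm and 8.59 degrees, less where a joint would pass 70% of its speed; a pose out of reach is approached as far as the arm can. A call with a number of a shift or a turn outside -1 to 1 is refused whole. A call with a gripper value outside its range is refused whole. The fingers move at their own pace and stop on an object; "newtons" is the grip in N (left out, the last holds). Time passes only in rows, so rows that do not move let the fingers close. It gives the time, the measured TCP pose, the force, the opening and the grip force at its end, in the units of the state.
- bot.observe(): the state, without advancing time (a new reading comes with each control period).
- cams.capture(name): name is "side" or "top" or "wrist"; returns (picture, depth): 480x640x3 uint8, red, green, blue; 480x640 float32, m along the optical axis (not along the pixel's ray), 0 where there is no reading.
- cams.camera_params(name): a dict with "intrinsics" (3x3 intrinsics, pixels), "k1" (the pictures are not rectified: a ray, as slopes to the right and down, at radius r is drawn at 1 + k1 r^2 times it, then the intrinsics apply), "extrinsics" (4x4, takes a point from camera to world coordinates). Camera axes: x right, y up, looking along -z (the intrinsics and any distortion apply to the point x, -y, -z); pixel columns grow to the right and rows downward; lengths in m; the calibration is good to about 2 mm. A picture is of the moment at which its call begins: read the wrist's pose just before it. camera_params takes no time and is no camera call; for the wrist camera it gives the pose at the moment of the call.
- bot.hand_in(): hands the job in; it is judged then, once.
The state is a dict: "time_s": time; "joints": joint angles; "qd": joint speeds; "tau": joint torques, N m; "ee_pos": TCP position; "eef_rot": TCP orientation; "wrist_force": force on the tool from outside, world axes, zero at the start; "wrist_torque": the same for the moment, N m; "width": opening from 0.0 (shut) to 1.0 (fully open); "gripper_force": force on a finger pad.
Only numpy, scipy, OpenCV 4.12 (cv2) and the standard library are available. Lean on these libraries where they do the work, as an engineer would, in place of code of your own. Each camera call takes 0.05 s, during which the arm holds its last target. There are 200 camera calls.

## Working session

There is one attempt and no reset: what is moved stays moved. The work goes in short steps, Python scripts to look and compute and a tool call to move; the robot and the scene stay as the last step left them, time stands still between calls to the robot, and variables do not carry over. Pictures are saved under pics/ and viewed, at most 10 in all, crops included, and the job is handed in when it is done.

Besides the shell and the picture viewer there is one more tool, called after "Request:" as name(argument=value, ...), one argument or row to a line, values as JSON. play_rows: Moves the arm, as the interface text tells. Scaled input: -1 to 1 covers 0.04 m each way for a shift and 5 degrees each way for a turn. Its arguments: {"type":"object","properties":{"xyz":{"type":"array","items":{"type":"array","items":{"type":"number","minimum":-1,"maximum":1}}},"twist":{"type":"array","items":{"type":"array","items":{"type":"number","minimum":-1,"maximum":1}}},"jaw":{"type":"array","items":{"type":"number"}},"newtons":{"type":"number"}},"required":["xyz","twist","jaw"]}

```bash
mkdir -p pics
cat > h.py <<'E'
import numpy as np, cv2
from bench import bot, cams
def cap(n,f=None):
    P=cams.camera_params(n); im,d=cams.capture(n)
    if f: cv2.imwrite('pics/'+f,im[:,:,::-1])
    return im,d,P
def ray(P,u,v):
    K=np.array(P["intrinsics"]);a=np.array([(u-K[0,2])/K[0,0],(v-K[1,2])/K[1,1]]);b=a.copy()
    for _ in range(20): b=a/(1+P["k1"]*(b@b))
    E=np.array(P["extrinsics"]); return E[:3,3],E[:3,:3]@np.array([b[0],-b[1],-1])
def onz(P,u,v,z):
    o,r=ray(P,u,v); return o+r*(z-o[2])/r[2]
def dep(P,u,v,d):
    o,r=ray(P,u,v); return o+r*d
E
python3 - <<'E'
from h import *
im,d,P=cap("top","top.png");im2,d2,P2=cap("side","side.png")
print(P,P2,bot.observe(),bot.tips_ahead)
E
```

```text
{'intrinsics': array([[445.2096771 ,   0.        , 318.9567666 ],
       [  0.        , 445.2096771 , 237.75505516],
       [  0.        ,   0.        ,   1.        ]]), 'k1': -0.06652699634017359, 'extrinsics': array([[-0.00465255,  0.99164471, -0.12891516,  0.45886121],
       [-0.9999465 , -0.00580456, -0.00856191, -0.01537095],
       [-0.00923867,  0.12886842,  0.99161866,  1.14884948],
       [ 0.        ,  0.        ,  0.        ,  1.        ]])} {'intrinsics': array([[457.75485808,   0.        , 319.39186568],
       [  0.        , 457.75485808, 243.96627827],
       [  0.        ,   0.        ,   1.        ]]), 'k1': -0.002920392280336141, 'extrinsics': array([[ 0.97895394,  0.16895382, -0.11447177,  0.48211947],
       [-0.20344969,  0.76384754, -0.61249094, -0.58696641],
       [-0.0160437 ,  0.62288967,  0.78214517,  0.81241057],
       [ 0.        ,  0.        ,  0.        ,  1.        ]])} {'time_s': 0.1, 'joints': array([ 1.37562170e+00,  3.85500028e-01,  6.75817857e-03, -4.14361695e-04,
       -1.19396533e+00, -2.58620677e-01]), 'qd': array([ 0.00016434, -0.00143313,  0.00265687,  0.00383211,  0.0011257 ,
        0.00060159]), 'tau': array([-4.74136596e-04, -3.93318665e+01,  1.88928562e+01,  4.19795707e+00,
       -2.60819812e-03,  5.46583877e-06]), 'ee_pos': array([0.27375211, 0.56132813, 0.24732   ]), 'eef_rot': array([ 3.05914354e+00, -7.06520805e-01, -5.09161562e-04]), 'wrist_force': array([-0.46347223, -0.06122278,  0.17637954]), 'wrist_torque': array([-0.01581546,  0.06010498, -0.00987367]), 'gripper_force': 0.0, 'width': 1.0033271033016873} 0.017
```

View pics/top.png

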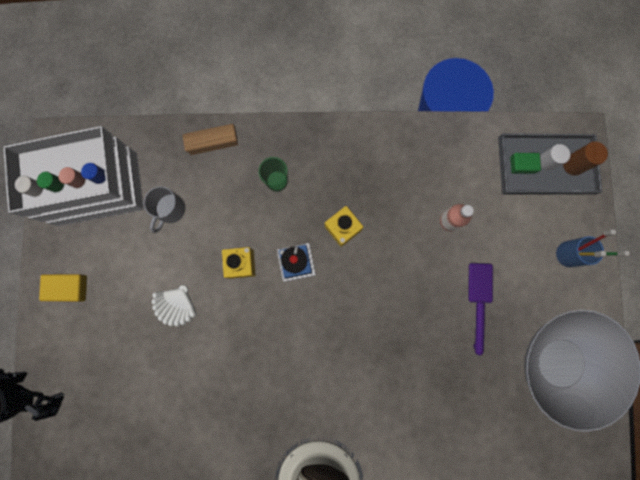

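View pics/side.png

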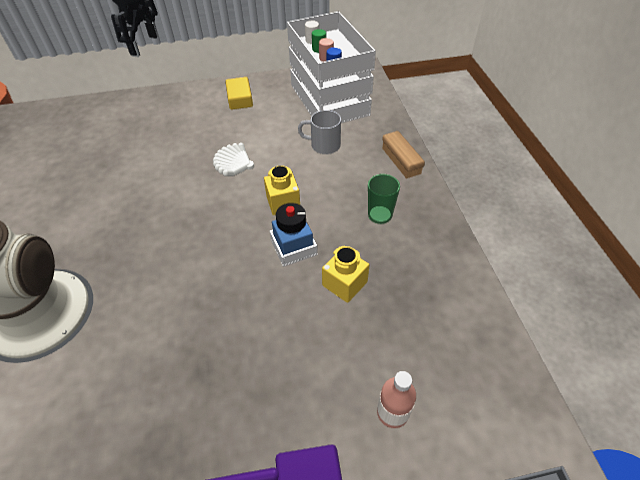

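The top view shows the blue jar in its seat at about (295,260), with the lid's red plunger at (293,259). The yellow look-alikes are at (237,262) and (344,225). The side view shows the lid at (291,215) with its mark towards (302,213).

Run:
```python
from h import *
for n,(u0,v0),R in(("top",(295,262),30),("side",(293,225),45)):
    im,d,P=cap(n); a=im.astype(int)
    sub=np.zeros(a.shape[:2],bool); sub[v0-R:v0+R,u0-R:u0+R]=1
    red=sub&(a[:,:,0]>100)&(a[:,:,1]<70)&(a[:,:,2]<70)
    v,u=np.nonzero(red); print(n,"red",len(u),u.mean(),v.mean(),onz(P,u.mean(),v.mean(),.13).round(4), np.median(d[red]),dep(P,u.mean(),v.mean(),np.median(d[red])).round(4))
    blk=(sub&(a.max(2)<45)).astype(np.uint8)
    c=max(cv2.findContours(blk,0,2)[0],key=cv2.contourArea);(x,y),(w,h),_=cv2.fitEllipse(c) if len(c)>5 else ((0,0),(0,0),0)
    print("blk",x,y,w,h,onz(P,x,y,.11).round(4))
    cr=im[v0-R:v0+R,u0-R:u0+R,::-1]; cv2.imwrite(f'pics/c_{n}.png',cv2.resize(cr,(390,390),interpolation=2))
cv2.imwrite('pics/cc.png',np.hstack([cv2.imread('pics/c_top.png'),cv2.imread('pics/c_side.png')]))
```

```text
top red 42 293.04761904761904 258.8333333333333 [0.5429 0.0531 0.13  ] 1.0243318 [0.5431 0.0533 0.1274]
blk 293.7730407714844 260.129638671875 22.62894058227539 23.520933151245117 [0.5415 0.0528 0.11  ]
side red 60 289.46666666666664 209.95 [0.5407 0.0469 0.13  ] 0.9346143 [0.541  0.051  0.1256]
blk 290.2655944824219 218.12864685058594 28.57954216003418 30.164512634277344 [0.5402 0.0426 0.11  ]
```

View pics/cc.png

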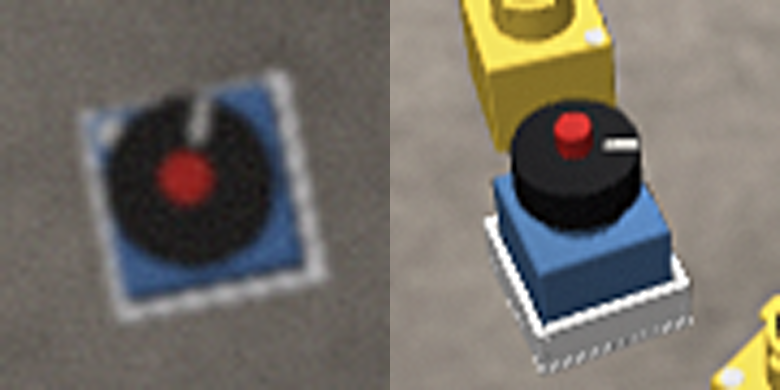

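The crop shows the jar yawed about +10° in the world, with the white dot at its upper-left corner, which is +x+y. The lid mark points about 20° clockwise of the jar's x axis. The plunger is at about (0.541, 0.052). I'll move above it with the jaw shut.

Request:
play_rows(
  xyz=[
    [0.52,-0.98,0],
    [0.52,-0.98,0],
    [0.52,-0.98,0],
    [0.52,-0.98,0],
    [0.52,-0.98,0],
    [0.52,-0.98,0],
    [0.52,-0.98,0],
    [0.52,-0.98,0],
    [0.52,-0.98,0],
    [0.52,-0.98,0],
    [0.52,-0.98,0],
    [0.52,-0.98,0],
  ],
  twist=[
    [0,0,0],
    [0,0,0],
    [0,0,0],
    [0,0,0],
    [0,0,0],
    [0,0,0],
    [0,0,0],
    [0,0,0],
    [0,0,0],
    [0,0,0],
    [0,0,0],
    [0,0,0],
  ],
  jaw=[1,1,1,1,1,1,1,1,1,1,1,1],
  newtons=60,
)

```text
time_s: 1.4
ee_pos: [0.524, 0.0896, 0.2484]
eef_rot: [-3.061, 0.706, -0.0]
wrist_force: [0.6, 1.2, 1.1]
width: 0.002
gripper_force: 0.0
```

Request:
play_rows(
  xyz=[
    [0,0,0],
    [0,0,0],
    [0,0,0],
  ],
  twist=[
    [0,0,0],
    [0,0,0],
    [0,0,0],
  ],
  jaw=[1,1,1],
)

```text
time_s: 1.7
ee_pos: [0.5232, 0.0918, 0.2482]
eef_rot: [3.061, -0.706, -0.001]
wrist_force: [-0.3, 0.4, -0.0]
width: 0.0
gripper_force: 0.0
```

Run:
```python
from h import *
o=bot.observe();print(o["ee_pos"],o["eef_rot"],o["joints"])
im,d,P=cap("wrist","w1.png");print(P["extrinsics"].round(3))
```

```text
[0.52324203 0.09176442 0.24817507] [ 3.06120528e+00 -7.05869218e-01 -5.40172632e-04] [ 4.79057261e-01  2.25590368e-01 -2.21291449e-01 -1.96917160e-04
 -1.12421498e+00  6.38575545e-01]
[[-0.438  0.857  0.27   0.592]
 [-0.899 -0.418 -0.131  0.058]
 [ 0.001 -0.3    0.954  0.373]
 [ 0.     0.     0.     1.   ]]
```

View pics/w1.png

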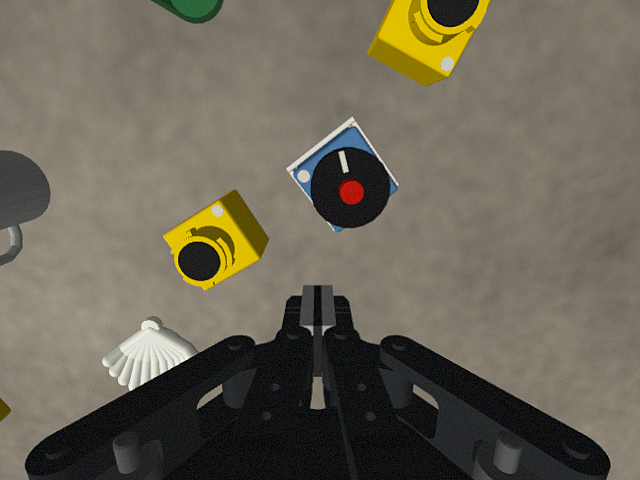

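The wrist view shows the lid at about (350,187), the red plunger at (351,192), the mark at (343,161) and the jar's dot at (304,176). Next I'll measure these.

```bash
cat >> h.py <<'E'
def look(P,im,uv,R=70):
    a=im.astype(int); u0,v0=uv; s=np.zeros(a.shape[:2],bool); s[max(0,v0-R):v0+R,max(0,u0-R):u0+R]=1
    v,u=np.nonzero(s&(a[:,:,0]>120)&(a[:,:,1]<70)&(a[:,:,2]<70)); red=onz(P,u.mean(),v.mean(),.126)
    b=(s&(a.max(2)<60)).astype(np.uint8); c=max(cv2.findContours(b,0,2)[0],key=cv2.contourArea)
    h=cv2.convexHull(c)[:,0]; T=np.array([onz(P,*p,.113) for p in h])[:,:2].astype(np.float32)
    lid,r=cv2.minEnclosingCircle(T)
    return red,np.array(lid),r
E
python3 - <<'E'
from h import *
im,d,P=cap("wrist")
red,lid,r=look(P,im,(350,187)); print(red,lid,r)
a=im.astype(int); w=((a.min(2)>150)).astype(np.uint8)
n,l,st,ce=cv2.connectedComponentsWithStats(w)
for i in range(1,n):
    if st[i,4]>40 and abs(ce[i,0]-345)<60 and abs(ce[i,1]-175)<65:
        p=onz(P,*ce[i],.113); q=onz(P,*ce[i],.071); print(ce[i],st[i],p.round(4),q.round(4), np.degrees(np.arctan2(*(p[:2]-red[:2])[::-1])).round(1),np.degrees(np.arctan2(*(q[:2]-red[:2])[::-1])).round(1),np.linalg.norm(q[:2]-red[:2]))
print(np.median(d[188:195,348:354]), dep(P,351,192,np.median(d[188:195,348:354])))
E
```

```text
[0.54331971 0.05356754 0.126     ] [0.54401696 0.05329503] 0.031733665615320206
[332.5727003 149.8694362] [287 117 112  86 674] [0.5758 0.0533 0.113 ] [0.5732 0.0525 0.071 ] -0.5 -2.1 0.02986410622082548
[343.82524272 160.97087379] [340 151   9  21 103] [0.5647 0.0491 0.113 ] [0.5603 0.0476 0.071 ] -11.9 -19.4 0.017955282604138752
[303.66666667 175.5       ] [298 170  12  12 120] [0.5683 0.0813 0.113 ] [0.5644 0.0851 0.071 ] 48.1 56.3 0.0378895760403588
0.24780399 [0.54353507 0.05412776 0.12706497]
```

Request:
play_rows(
  xyz=[
    [0.26,-0.48,0],
    [0.25,-0.48,0],
    [0,0,-0.8],
    [0,0,-0.8],
    [0,0,-0.6],
    [0,0,-0.3],
    [0,0,-0.1],
    [0,0,0],
  ],
  twist=[
    [0,0,0],
    [0,0,0],
    [0,0,0],
    [0,0,0],
    [0,0,0],
    [0,0,0],
    [0,0,0],
    [0,0,0],
  ],
  jaw=[1,1,1,1,1,1,1,1],
)

```text
time_s: 2.6
ee_pos: [0.5442, 0.0536, 0.1448]
eef_rot: [-3.062, 0.705, -0.001]
wrist_force: [0.3, -0.1, 0.4]
width: -0.001
gripper_force: 0.0
```

Request:
play_rows(
  xyz=[
    [0,0,-0.05],
    [0,0,-0.05],
    [0,0,-0.05],
    [0,0,-0.05],
    [0,0,0],
  ],
  twist=[
    [0,0,0],
    [0,0,0],
    [0,0,0],
    [0,0,0],
    [0,0,0],
  ],
  jaw=[1,1,1,1,1],
)

```text
time_s: 3.1
ee_pos: [0.5451, 0.0535, 0.1391]
eef_rot: [-3.06, 0.705, -0.005]
wrist_force: [-3.0, 2.4, 12.8]
width: -0.003
gripper_force: 6.1
```

Request:
play_rows(
  xyz=[
    [0,0,-0.02],
    [0,0,0],
    [0,0,0],
    [0,0,0],
    [0,0,0],
    [0,0,0],
    [0,0,0],
  ],
  twist=[
    [0,0,0],
    [0,0,0],
    [0,0,0],
    [0,0,0],
    [0,0,0],
    [0,0,0],
    [0,0,0],
  ],
  jaw=[1,1,1,1,1,1,1],
)

```text
time_s: 3.8
ee_pos: [0.5452, 0.0535, 0.1391]
eef_rot: [-3.06, 0.704, -0.007]
wrist_force: [-4.9, 2.5, 15.5]
width: 0.004
gripper_force: 7.8
```

Run:
```python
from h import *
im,d,P=cap("wrist","w2.png")
cv2.imwrite("pics/w2c.png",cv2.resize(im[180:400,200:440,::-1],None,fx=2.5,fy=2.5))
print(bot.observe()["wrist_force"],bot.observe()["ee_pos"])
```

```text
[-4.5080848   1.22989593 15.7631101 ] [0.54523716 0.05346302 0.13908443]
```

View pics/w2c.png

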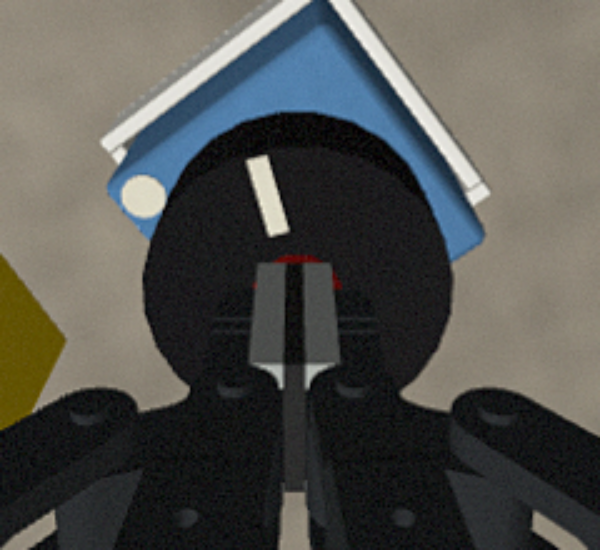

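The fingertips sit on the plunger at (295,275 in the crop), with the lid and jar undisturbed. The force is about 15 N, well over the 3.2 N stop, and the tip height of 0.122 matches the stop. I'll lift and open.

Request:
play_rows(
  xyz=[
    [0,0,0.4],
    [0,0,0.4],
    [0,0,0],
    [0,0,0],
    [0,0,0],
    [0,0,0],
    [0,0,0],
    [0,0,0],
    [0,0,0],
    [0,0,0],
  ],
  twist=[
    [0,0,0],
    [0,0,0],
    [0,0,0],
    [0,0,0],
    [0,0,0],
    [0,0,0],
    [0,0,0],
    [0,0,0],
    [0,0,0],
    [0,0,0],
  ],
  jaw=[-1,-1,-1,-1,-1,-1,-1,-1,-1,-1],
)

```text
time_s: 4.85
ee_pos: [0.5439, 0.0529, 0.1674]
eef_rot: [3.061, -0.707, -0.0]
wrist_force: [0.5, -0.5, -0.4]
width: 1.003
gripper_force: 0.0
```

Run:
```python
from h import *
im,d,P=cap("wrist","w3.png")
cv2.imwrite("pics/w3c.png",im[100:,:,::-1]); print(bot.observe())
```

```text
{'time_s': 4.9, 'joints': array([ 3.93763772e-01,  3.26401651e-01, -3.00729872e-01,  2.56913368e-05,
       -9.43769511e-01,  7.23252522e-01]), 'qd': array([-0.00129522, -0.00103143, -0.00014282,  0.00096292,  0.0020047 ,
        0.00110004]), 'tau': array([-1.59943670e-04, -3.37640333e+01,  1.64124280e+01,  3.64679061e+00,
       -3.15329817e-04, -1.05783926e-05]), 'ee_pos': array([0.54395366, 0.05294278, 0.16745528]), 'eef_rot': array([ 3.06100531e+00, -7.06655472e-01, -1.14792460e-04]), 'wrist_force': array([-0.23566739, -0.06940993,  0.47026895]), 'wrist_torque': array([-0.01792993,  0.01286443,  0.02062818]), 'gripper_force': 0.0, 'width': 1.0048908995845762}
```

View pics/w3c.png

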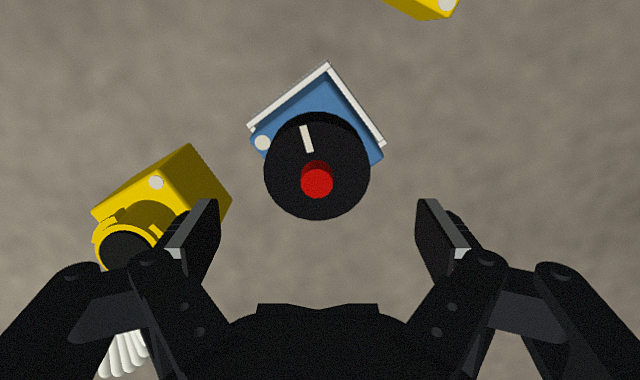

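The gripper is open and centred on the lid at (317,165), and both fingers clear the neighbouring jar. Next: descend and grip.

Request:
play_rows(
  xyz=[
    [0,0,-0.4],
    [0,0,-0.5],
    [0,0,-0.5],
    [0,0,-0.35],
    [0,0,0],
    [0,0,0],
  ],
  twist=[
    [0,0,0],
    [0,0,0],
    [0,0,0],
    [0,0,0],
    [0,0,0],
    [0,0,0],
  ],
  jaw=[-1,-1,-1,-1,-1,-1],
)

```text
time_s: 5.5
ee_pos: [0.5443, 0.053, 0.0978]
eef_rot: [3.061, -0.706, 0.0]
wrist_force: [0.5, 0.7, 0.4]
width: 1.003
gripper_force: 0.0
```

Request:
play_rows(
  xyz=[
    [0,0,0],
    [0,0,0],
    [0,0,0],
    [0,0,0],
    [0,0,0],
    [0,0,0],
    [0,0,0],
    [0,0,0],
  ],
  twist=[
    [0,0,0],
    [0,0,0],
    [0,0,0],
    [0,0,0],
    [0,0,0],
    [0,0,0],
    [0,0,0],
    [0,0,0],
  ],
  jaw=[1,1,1,1,1,1,1,1],
  newtons=70,
)

```text
time_s: 6.3
ee_pos: [0.5446, 0.0531, 0.099]
eef_rot: [-3.06, 0.706, -0.003]
wrist_force: [-2.3, 0.4, 6.2]
width: 0.708
gripper_force: 75.3
```

Request:
play_rows(
  xyz=[
    [0,0,0],
    [0,0,0],
    [0,0,0],
    [0,0,0],
    [0,0,0],
    [0,0,0],
    [0,0,0],
  ],
  twist=[
    [0,0,0.3],
    [0,0,0.6],
    [0,0,0.6],
    [0,0,0.6],
    [0,0,0.6],
    [0,0,0.6],
    [0,0,0.6],
  ],
  jaw=[1,1,1,1,1,1,1],
)

```text
time_s: 7.0
ee_pos: [0.5451, 0.0534, 0.099]
eef_rot: [-3.135, 0.176, -0.005]
wrist_force: [-1.0, 1.8, 5.2]
width: 0.71
gripper_force: 75.4
```

```bash
cat >> h.py <<'E'
def mark():
    im,d,P=cap("wrist"); a=im.astype(int); w=((a.min(2)>150)).astype(np.uint8)
    n,l,st,ce=cv2.connectedComponentsWithStats(w)
    o=bot.observe(); print("tcp",o["ee_pos"].round(4),o["eef_rot"].round(3),"F",o["wrist_force"].round(1),"T",o["wrist_torque"].round(2),"yaw",np.degrees(2*np.arctan2(o["eef_rot"][1],o["eef_rot"][0])).round(1),o["width"],o["joints"].round(2))
    c=o["ee_pos"][:2]
    for i in range(1,n):
        if st[i,4]>60 and 130<ce[i,0]<500 and 80<ce[i,1]<400:
            p=onz(P,*ce[i],.113)[:2]-c;q=onz(P,*ce[i],.071)[:2]-c
            print(ce[i].round(),st[i,4],"lidmark?",np.linalg.norm(p).round(4),np.degrees(np.arctan2(p[1],p[0])).round(1),"dot?",np.linalg.norm(q).round(4),np.degrees(np.arctan2(q[1],q[0])).round(1))
    return im
E
python3 - <<'E'
from h import *
mark()
E
```

```text
tcp [0.5451 0.0534 0.099 ] [-3.135  0.173 -0.005] F [0.  0.3 5.3] T [ 0.27  0.17 -0.04] yaw 353.7 0.7078432874119729 [ 0.39  0.41 -0.38  0.   -0.78  1.07]
[323. 219.] 1925 lidmark? 0.0487 -9.4 dot? 0.0383 -11.3
[247. 265.] 381 lidmark? 0.0401 31.5 dot? 0.0372 60.2
[301. 296.] 431 lidmark? 0.0203 9.0 dot? 0.0079 97.5
[220. 338.] 79 lidmark? 0.0369 81.0 dot? 0.0574 111.1
[415. 338.] 79 lidmark? 0.0378 -93.8 dot? 0.0581 -123.5
```

Request:
play_rows(
  xyz=[
    [0,0,0],
    [0,0,0],
    [0,0,0],
    [0,0,0],
    [0,0,0],
    [0,0,0],
    [0,0,0],
    [0,0,0],
    [0,0,0],
    [0,0,0],
    [0,0,0],
    [0,0,0],
  ],
  twist=[
    [0,0,0.6],
    [0,0,0.6],
    [0,0,0.6],
    [0,0,0.6],
    [0,0,0.6],
    [0,0,0.6],
    [0,0,0.6],
    [0,0,0.6],
    [0,0,0.6],
    [0,0,0.6],
    [0,0,0.6],
    [0,0,0.6],
  ],
  jaw=[1,1,1,1,1,1,1,1,1,1,1,1],
)

```text
time_s: 8.25
ee_pos: [0.5459, 0.054, 0.1008]
eef_rot: [-3.037, -0.804, -0.009]
wrist_force: [-3.6, 4.2, 14.5]
width: 0.709
gripper_force: 76.7
```

Run:
```python
from h import *
mark()
```

```text
tcp [0.5459 0.054  0.1009] [-3.036 -0.807 -0.009] F [-3.8  2.6 13.3] T [ 0.72  1.03 -0.04] yaw -330.2 0.7091224740740371 [ 0.39  0.41 -0.38  0.   -0.78  1.7 ]
[309. 220.] 1842 lidmark? 0.0475 32.8 dot? 0.037 35.2
[277. 232.] 410 lidmark? 0.0453 47.3 dot? 0.0363 60.9
[301. 296.] 431 lidmark? 0.0192 46.6 dot? 0.0083 140.6
[220. 338.] 80 lidmark? 0.0374 119.2 dot? 0.0584 148.1
[415. 338.] 78 lidmark? 0.0383 -60.1 dot? 0.0594 -88.3
```

The mark is now about 33° past the jar's x axis and the upward force has jumped, so the thread has let go. I'll turn another 9° for margin, then settle.

Request:
play_rows(
  xyz=[
    [0,0,0],
    [0,0,0],
    [0,0,0],
    [0,0,0],
    [0,0,0],
    [0,0,0],
  ],
  twist=[
    [0,0,0.6],
    [0,0,0.6],
    [0,0,0.6],
    [0,0,0],
    [0,0,0],
    [0,0,0],
  ],
  jaw=[1,1,1,1,1,1],
)

```text
time_s: 8.9
ee_pos: [0.5459, 0.0543, 0.1011]
eef_rot: [2.965, 1.039, 0.01]
wrist_force: [-3.8, 4.2, 15.1]
width: 0.712
gripper_force: 76.5
```

Run:
```python
from h import *
mark()
```

```text
tcp [0.5459 0.0543 0.1011] [2.965 1.039 0.01 ] F [-4.6  3.7 15.3] T [1.16 1.33 0.07] yaw 38.6 0.7155560316059154 [ 0.4   0.41 -0.38  0.   -0.78  1.85]
[143.  94.] 515 lidmark? 0.1036 70.3 dot? 0.1188 77.4
[305. 225.] 2158 lidmark? 0.0457 43.4 dot? 0.0347 47.2
[288. 227.] 412 lidmark? 0.046 51.0 dot? 0.036 60.5
[301. 296.] 428 lidmark? 0.0191 55.9 dot? 0.0084 149.9
[220. 338.] 80 lidmark? 0.0376 128.5 dot? 0.0585 157.1
[415. 338.] 77 lidmark? 0.0384 -51.5 dot? 0.0597 -79.6
```

Request:
play_rows(
  xyz=[
    [0,0,0.05],
    [0,0,0.05],
    [0,0,0.05],
    [0,0,0.05],
    [0,0,0.05],
    [0,0,0],
  ],
  twist=[
    [0,0,0],
    [0,0,0],
    [0,0,0],
    [0,0,0],
    [0,0,0],
    [0,0,0],
  ],
  jaw=[1,1,1,1,1,1],
)

```text
time_s: 9.55
ee_pos: [0.5442, 0.0529, 0.1076]
eef_rot: [2.966, 1.036, 0.001]
wrist_force: [1.2, 0.6, -0.2]
width: 0.71
gripper_force: 75.7
```

Force is now about zero, so the lid is free and the jar isn't being pulled up. I'll finish the lift.

Request:
play_rows(
  xyz=[
    [0,0,0.1],
    [0,0,0.15],
    [0,0,0.15],
    [0,0,0.15],
    [0,0,0.1],
    [0,0,0.1],
    [0,0,0],
    [0,0,0],
    [0,0,0],
    [0,0,0],
  ],
  twist=[
    [0,0,0],
    [0,0,0],
    [0,0,0],
    [0,0,0],
    [0,0,0],
    [0,0,0],
    [0,0,0],
    [0,0,0],
    [0,0,0],
    [0,0,0],
  ],
  jaw=[1,1,1,1,1,1,1,1,1,1],
)

```text
time_s: 10.55
ee_pos: [0.5438, 0.0529, 0.1372]
eef_rot: [-2.966, -1.036, 0.001]
wrist_force: [0.9, -0.4, -0.4]
width: 0.704
gripper_force: 75.6
```

Run:
```python
from h import *
im,d,P=cap("side"); cv2.imwrite("pics/s2.png",cv2.resize(im[100:300,180:400,::-1],None,fx=2.7,fy=2.7))
mark()
```

```text
tcp [0.5438 0.0529 0.1373] [ 2.966e+00  1.036e+00 -1.000e-03] F [ 0.9 -0.6 -0.7] T [-0.01 -0.02  0.06] yaw 38.5 0.7093550680645493 [ 0.39  0.36 -0.34 -0.   -0.87  1.85]
[175.  96.] 344 lidmark? 0.1082 71.2 dot? 0.121 76.8
[305. 209.] 1714 lidmark? 0.0437 45.5 dot? 0.0347 49.9
[295. 205.] 287 lidmark? 0.0461 50.5 dot? 0.0382 57.4
[301. 296.] 427 lidmark? 0.0075 130.6 dot? 0.024 -165.3
[220. 338.] 79 lidmark? 0.0554 154.7 dot? 0.0828 168.2
[414. 338.] 74 lidmark? 0.0561 -77.4 dot? 0.0835 -90.8
```

View pics/s2.png

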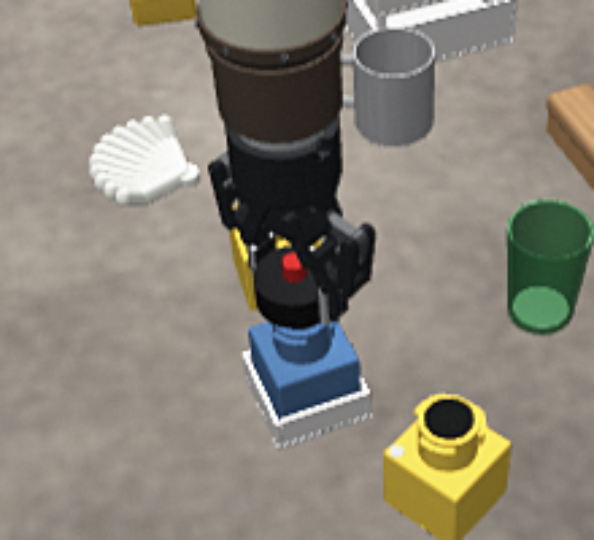

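The side view shows the lid held level above the neck at (295,285), with the neck visible below at (305,340). The jar is down in its seat and the other things haven't moved.

```bash
python3 -c "
from bench import bot
print(bot.hand_in())"
```

```text
the job is handed in; nothing more can be done
None
```

I pressed the vent to its stop, unscrewed the lid until it came free, and handed in with it held level about 2 cm above the jar, which stayed in its seat; no verdict was returned.

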